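# Stand the reagent bottles in their spill saucers

### The job

Tidy the surgery bench: pick out the four amber screw-cap bottles and stand each one upright in the white spill saucer made for its size, the smallest bottle in the smallest saucer and so on up to the largest in the largest, flat on the saucer's floor inside the rim. Keep the bottles from tipping over, and leave the steel post and the swab pot standing where they are.

Things in the scene. Friction and masses are not known exactly. Their poses are not given: they have to be found in the camera images.
- bottle_tiny: the smallest of the four amber glass bottles with tall black screw caps, loose, upright, about 50 g: round body 32 mm in diameter up to the sloping shoulder, whose last 9 mm narrow to the cap width and which ends 38 mm above the base; then a 3 mm neck gap and the black cylindrical cap, 20 mm in diameter, from 41 to 69 mm above the base (its top). Origin: centre of the underside; z up along the bottle
- bottle_small: the second smallest of the four amber glass bottles with tall black screw caps, loose, upright, about 100 g: round body 42 mm in diameter up to the sloping shoulder, whose last 9 mm narrow to the cap width and which ends 48 mm above the base; then a 3 mm neck gap and the black cylindrical cap, 25 mm in diameter, from 51 to 79 mm above the base (its top). Origin: centre of the underside; z up along the bottle
- bottle_medium: the second largest of the four amber glass bottles with tall black screw caps, loose, upright, about 170 g: round body 52 mm in diameter up to the sloping shoulder, whose last 9 mm narrow to the cap width and which ends 58 mm above the base; then a 3 mm neck gap and the black cylindrical cap, 30 mm in diameter, from 61 to 89 mm above the base (its top). Origin: centre of the underside; z up along the bottle
- bottle_large: the largest of the four amber glass bottles with tall black screw caps, loose, upright, about 260 g: round body 62 mm in diameter up to the sloping shoulder, whose last 9 mm narrow to the cap width and which ends 68 mm above the base; then a 3 mm neck gap and the black cylindrical cap, 36 mm in diameter, from 71 to 99 mm above the base (its top). Origin: centre of the underside; z up along the bottle
- saucer_tiny: the smallest of the four round white plastic spill saucers, fixed to the bench: outside diameter 54 mm, inside diameter 48 mm, rim 12 mm above the bench, wall 3 mm, flat inner floor 3 mm above the bench. The smallest bottle belongs here, with 8 mm to spare all round. Origin: centre of its underside, on the bench; z up
- saucer_small: the second smallest of the four round white plastic spill saucers, fixed to the bench: outside diameter 64 mm, inside diameter 58 mm, rim 12 mm above the bench, wall 3 mm, flat inner floor 3 mm above the bench. The second smallest bottle belongs here, with 8 mm to spare all round. Origin: centre of its underside, on the bench; z up
- saucer_medium: the second largest of the four round white plastic spill saucers, fixed to the bench: outside diameter 74 mm, inside diameter 68 mm, rim 12 mm above the bench, wall 3 mm, flat inner floor 3 mm above the bench. The second largest bottle belongs here, with 8 mm to spare all round. Origin: centre of its underside, on the bench; z up
- saucer_large: the largest of the four round white plastic spill saucers, fixed to the bench: outside diameter 84 mm, inside diameter 78 mm, rim 12 mm above the bench, wall 3 mm, flat inner floor 3 mm above the bench. The largest bottle belongs here, with 8 mm to spare all round. Origin: centre of its underside, on the bench; z up
- post: bystander: plain steel pedestal post standing loose, foot 44 mm in diameter, shaft 25 mm in diameter, 75 mm high, 0.32 kg. Origin: centre of the underside; z up
- swab_pot: bystander: grey plastic pot of cotton swabs standing loose, 58 mm in diameter, pot 55 mm high, the swabs reach 95 mm above the bench, 0.25 kg. Origin: centre of the underside; z up
There are look-alikes about, which are no part of the job. What is shaped like the bottle_medium but blue is not meant.

How it is judged:
By the outcome, as a careful person would: the job done as asked, in the order asked, and still so for the second after the job is handed in, with the robot touching nothing.
It also fails if it takes over 102 s, if anything falls off the work surface, if the arm or the gripper's body presses on something with over 40 N, if the wrist force passes 120 N, or if a joint passes its speed limit or range.

### The arm

A 6-joint arm with a two-finger parallel gripper is mounted at the origin on the work surface. World frame = base frame: x ahead of the robot, y to its left, z up, the work surface at z = 0. Lengths are in m, angles in rad, forces in N, time in s.
With the tool pointing down it reaches from about 0.3 to 0.875 m from the base axis. Payload 4.2 kg.
Tool frame: the origin (TCP) lies midway between the tips of the shut fingers; the grasp point (between the pads) lies 19 mm behind it (manip.tcp_to_grasp is the distance from the TCP to the grasp point, in m); z points along the fingers, y is the line along which they close (so a half turn about z gives the same grasp; the last joint's range is limited). The gripper opens to 85 mm and grips with 20 to 120 N. Pads are 22 mm wide; open, the fingers measure 114 mm over their backs; the gripper's body (76 mm by 85 mm) begins 54 mm behind the grasp point. The pads swing forward as they close: fully open they stand 13 mm farther back than shut.
Start: joints at [-1.177, 0.32, 1.565, -0, 1.257, -0.02], TCP at [0.231, -0.526, 0.231] pointing down, gripper open.
Joint ranges: [-3.11, 3.11], [-0.84, 2.01], [0.21, 2.61], [-1.34, 4.49], [0.05, 2.63], [-2.56, 2.56]. Speed limits (rad/s): [2.57, 2.57, 3.14, 3.14, 3.14, 3.14].

### API

Orientations are given as a rotation vector (axis times angle).
In Python, from station import state, optics, ticket, models, manip gives the robot as it stands. The module is installed in compiled form; this text tells all that it offers.
- The arm moves only by the tool send_rows, never from a script. Its argument "steps" is a list that holds one entry, the list of rows, each a list of 7 numbers: the shift along the world's x, y, z in mm, then the turn, a rotation vector about the world's x, y, z in rad, then the opening in per cent of the stroke, from 0 (shut) to 100 (fully open). A call has 1 to 12 rows; each row is the pose to reach, as a shift and turn from the pose commanded when the call began; what a row does not reach only later rows make up. A row lasts 1/12 s, in which the tool goes at most 41.7 mm and 7.16 degrees, less where a joint would pass 70% of its speed; a pose out of reach is approached as far as the arm can. A call with a gripper value outside its range is refused whole. The fingers move at their own pace and stop on an object; "squeeze" is the grip in N (left out, the last holds). Time passes only in rows, so rows that repeat a pose let the fingers close. It gives the time, the measured TCP pose, the force, the opening and the grip force at its end, in the units of the state.
- state(): the state, without advancing time (a new reading comes with each control period).
- optics.get_image(name): name is "side" or "top" or "wrist"; returns a dict with "image" (400x640x3 uint8, blue, green, red), "fx", "fy", "cx", "cy" (pixels), "distortion" ([k1, k2, p1, p2, k3] as OpenCV has them; the pictures are not rectified), "world_from_camera" (4x4, takes a point from camera to world coordinates). Camera axes: x right, y down, z forward; pixel columns grow to the right and rows downward; lengths in m; the calibration is good to about 2 mm. A picture is of the moment at which its call begins. There is no depth.
- ticket.hand_in(): hands the job in; it is judged then, once.
Trained networks look in the newest picture that a camera, given by its name, has taken for a name from the list of things; names that differ only in an ending like _2 or _b are one class to them, and where a whole thing is asked for, a point or a joint stands for the part that bears it (a point fixed in the world has none). Each returns a list of dicts, best first, with "conf" (0 to 1); they miss things now and then, are a little off and sometimes report something else, mostly with a low value. They report only what shows in the picture. A call takes as long as a camera call. They do not tell look-alikes from the thing itself.
- models.look_for(thing, camera): "point" ([x, y, z] in m, in world coordinates, good to about 4 mm: the middle of the surface that is visible of it).
- models.silhouettes(thing, camera): "pixels" (400x640 bool, what is visible of it).
- models.mark_of(thing, camera): "point" ([x, y, z] in m, in world coordinates, good to about 4 mm: a listed point, or the origin of a listed thing).
The state is a dict: "t": time; "joint_pos": joint angles; "joint_velocities": joint speeds; "joint_efforts": joint torques, N m; "position": TCP position; "eef_rot": TCP orientation; "wrist_force": force on the tool from outside, world axes, zero at the start; "torque": the same for the moment, N m; "width": finger opening in m; "grasp_force": force on a finger pad.
Only numpy, scipy, OpenCV 4.12 (cv2) and the standard library are available. Lean on these libraries where they do the work, as an engineer would, in place of code of your own. Each camera call takes 0.05 s, during which the arm holds its last target. There are 200 camera calls.

## Working session

There is one attempt and no reset: what is moved stays moved. The work goes in short steps, Python scripts to look and compute and a tool call to move; the robot and the scene stay as the last step left them, time stands still between calls to the robot, and variables do not carry over. Pictures are saved under pics/ and viewed, at most 14 in all, crops included, and the job is handed in when it is done.

Besides the shell and the picture viewer there is one more tool, called after "Call:" as name(argument=value, ...), one argument or row to a line, values as JSON. send_rows: Moves the arm, as the interface text tells. Its arguments: {"type":"object","properties":{"steps":{"type":"array","items":{"type":"array","items":{"type":"array","items":{"type":"number"}}}},"squeeze":{"type":"number"}},"required":["steps"]}

```bash
mkdir -p pics
cat > h.py <<'E'
import numpy as np, cv2
from station import state, optics, ticket, models, manip
names=[a+'_'+b for a in('bottle','saucer') for b in('tiny','small','medium','large')]+['post','swab_pot']
def ray(im,px,z):
    K=np.array([[im['fx'],0,im['cx']],[0,im['fy'],im['cy']],[0,0,1]])
    u=cv2.undistortPoints(np.array([[px]],float),K,np.array(im['distortion']))[0,0]
    T=np.array(im['world_from_camera']);d=T[:3,:3]@[u[0],u[1],1];o=T[:3,3]
    return o+d*(z-o[2])/d[2]
def proj(im,p):
    K=np.array([[im['fx'],0,im['cx']],[0,im['fy'],im['cy']],[0,0,1]])
    T=np.linalg.inv(np.array(im['world_from_camera']))
    r=cv2.Rodrigues(T[:3,:3])[0]
    return cv2.projectPoints(np.array([p],float),r,T[:3,3],K,np.array(im['distortion']))[0][0,0]
E
python3 - <<'E'
from h import *
s=state();print(s['t'],s['position'],s['eef_rot'],s['width'])
for c in('top','side'):
    im=optics.get_image(c);cv2.imwrite(f'pics/{c}0.png',im['image']);print(c,np.round(im['world_from_camera'],2)[:3,3])
    for n in names:
        for d in models.mark_of(n,c)[:4]:
            print(c,n,round(d['conf'],2),np.round(d['point'],3),np.round(proj(im,d['point'])))
E
```

```text
0.0 [ 0.23101976 -0.52602365  0.23049208] [-3.07289465e+00 -6.45014196e-01  5.13894840e-04] 0.08514094263987436
top [0.29 0.01 1.66]
top bottle_tiny 0.47 [ 0.502 -0.397  0.002] [459. 216.]
top bottle_medium 0.75 [ 0.454 -0.168  0.004] [389. 230.]
top bottle_large 0.83 [ 0.369 -0.296 -0.   ] [429. 257.]
top bottle_large 0.42 [ 0.494  0.408 -0.004] [211. 215.]
top saucer_tiny 0.63 [ 0.626 -0.011  0.005] [340. 176.]
top saucer_small 0.69 [ 0.62  -0.212  0.001] [402. 179.]
top saucer_medium 0.63 [ 0.493  0.412 -0.004] [210. 216.]
top saucer_large 0.61 [0.362 0.301 0.002] [242. 256.]
top saucer_large 0.36 [ 0.492  0.015 -0.004] [332. 218.]
top post 0.54 [ 0.461  0.186 -0.002] [278. 226.]
top swab_pot 0.57 [ 0.628  0.224 -0.002] [268. 175.]
side [0.31 0.86 0.99]
side bottle_tiny 0.67 [ 0.497 -0.391  0.001] [343. 116.]
side bottle_small 0.77 [ 0.492  0.027 -0.004] [319. 215.]
side bottle_medium 0.71 [ 0.454 -0.164 -0.   ] [344. 166.]
side bottle_medium 0.57 [ 0.344 -0.164  0.005] [382. 170.]
side bottle_large 0.84 [ 0.369 -0.296 -0.004] [379. 141.]
side bottle_large 0.73 [ 0.487  0.026 -0.001] [320. 214.]
side saucer_small 0.81 [ 0.621 -0.21   0.001] [292. 149.]
side saucer_small 0.63 [ 0.494  0.409 -0.002] [283. 347.]
side saucer_medium 0.96 [ 0.491  0.407 -0.002] [284. 346.]
side saucer_medium 0.72 [ 0.488  0.026 -0.006] [320. 215.]
side saucer_large 0.77 [ 0.363  0.296 -0.005] [351. 312.]
side post 0.87 [0.468 0.18  0.002] [316. 261.]
side swab_pot 0.93 [0.625 0.219 0.003] [250. 264.]
```

Run:
```python
import cv2
a=cv2.imread('pics/top0.png')[140:290,190:490];cv2.imwrite('pics/topc.png',cv2.resize(a,None,fx=2.6,fy=2.6,interpolation=2))
a=cv2.imread('pics/side0.png')[80:380,200:460];cv2.imwrite('pics/sidec.png',cv2.resize(a,None,fx=2,fy=2,interpolation=2))
```

```text
(no output)
```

View pics/topc.png

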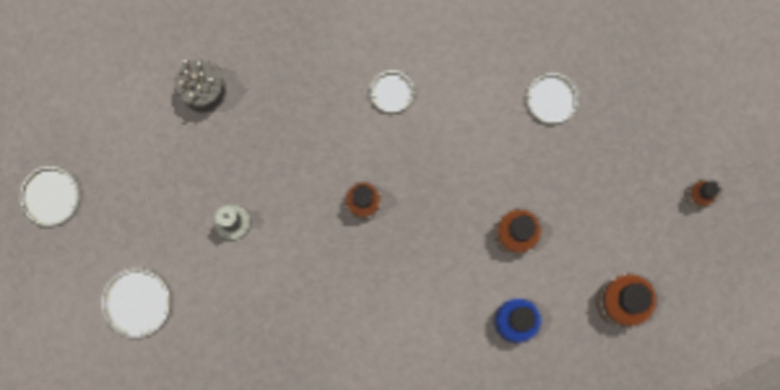

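View pics/sidec.png

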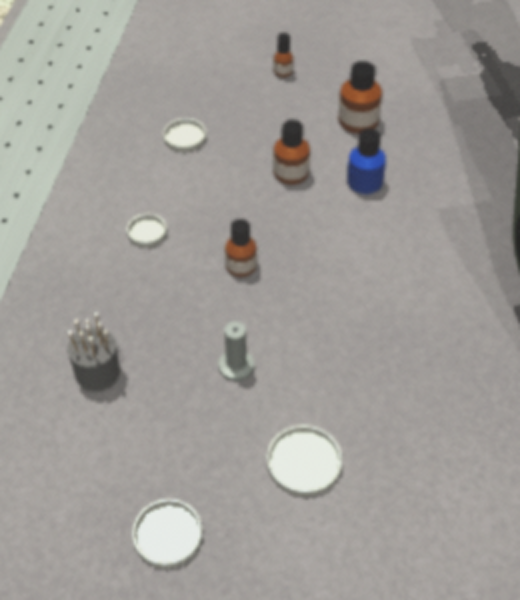

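Candidates, in the top picture: amber bottles are tiny (462,213), small (330,216), medium (391,228) and large (434,255). The blue look-alike at about (389,264) is excluded. Saucers: tiny (340,176), small (402,179), medium (210,216), large (242,256). The post is at (279,226) and the swab pot at (267,173). I'll move above tiny and check it with the wrist camera.

Call:
send_rows(
  steps=[
    [[35,17,0,0,0,0,60],[70,34,0,0,0,0,60],[105,52,0,0,0,0,60],[140,69,0,0,0,0,60],[175,86,0,0,0,0,60],[210,103,0,0,0,0,60],[245,120,0,0,0,0,60],[269,132,0,0,0,0,60],[269,132,0,0,0,0,60],[269,132,0,0,0,0,60]],
  ],
  squeeze=40,
)

```text
t: 1.93
position: [0.5013, -0.3936, 0.2309]
eef_rot: [-3.073, -0.65, 0.001]
wrist_force: [-0.9, -0.3, 0.1]
width: 0.0514
grasp_force: 0.0
```

```bash
cat >> h.py <<'E'
def look(bottle,h,tag):
    s=state();im=optics.get_image('wrist');cv2.imwrite(f'pics/{tag}.png',im['image'])
    print(round(s['t'],2),np.round(s['position'],4),np.round(s['eef_rot'],3),'w',round(s['width'],4),'cam',np.round(np.array(im['world_from_camera'])[:3,3],3))
    for f in (models.mark_of,models.look_for):
        for d in f(bottle,'wrist')[:3]: print(f.__name__,round(d['conf'],2),np.round(d['point'],4),np.round(proj(im,d['point'])))
    return im
E
python3 - <<'E'
from h import *
look('bottle_tiny',.069,'w1')
E
```

```text
1.93 [ 0.5013 -0.3936  0.2309] [-3.073e+00 -6.500e-01  1.000e-03] w 0.0514 cam [ 0.567 -0.364  0.373]
call 0.95 [ 0.5042 -0.3956  0.0011] [324. 165.]
call 0.62 [ 0.5128 -0.3925  0.0389] [325. 163.]
```

View pics/w1.png

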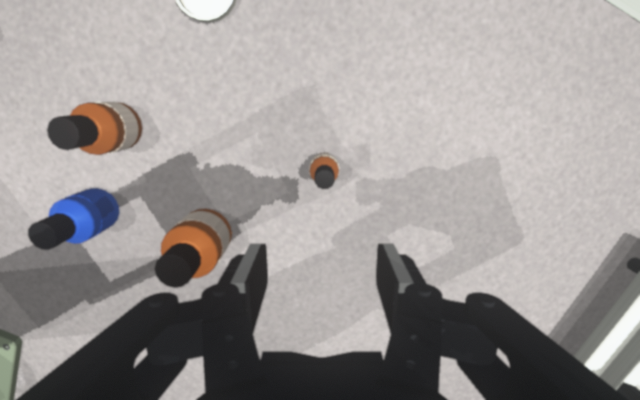

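The wrist view shows the tiny bottle's cap at about (324,180), large's cap at (175,268) and medium's at (64,131). Blue is at (45,233). I'll intersect the cap tops with their heights.

```bash
cat >> h.py <<'E'
def dark(im,px,z,r=22,thr=75):
    g=im['image'].max(2);m=np.zeros_like(g);cv2.circle(m,tuple(int(v) for v in px),r,255,-1)
    ys,xs=np.nonzero((g<thr)&(m>0));c=(xs.mean(),ys.mean());return np.round(c,1),len(xs),np.round(ray(im,c,z),4),(xs.min(),xs.max(),ys.min(),ys.max())
E
python3 - <<'E'
from h import *
im=optics.get_image('wrist')
for n,px,z in(('tiny',(324,180),.069),('med',(64,131),.089),('large',(175,268),.099)):print(n,np.round(ray(im,px,z),4))
print(dark(im,(324,177),.064))
im=optics.get_image('top')
for n,x,y,z in(('tiny',709,189,.069),('small',363,195,.079),('med',522,228,.089),('large',635,297,.099),('sS',551,99,.012),('sT',392,92,.012),('sM',50,196,.012),('sL',136,303,.012)):
    print(n,np.round(ray(im,(x/2.6+190-.3,y/2.6+140-.3),z),4))
E
```

```text
tiny [ 0.5002 -0.3975  0.069 ]
med [ 0.4541 -0.1699  0.089 ]
large [ 0.3734 -0.3006  0.099 ]
(array([323.3, 173.7]), 316, array([ 0.5045, -0.3949,  0.064 ]), (np.int64(315), np.int64(332), np.int64(163), np.int64(184)))
tiny [ 0.5035 -0.3908  0.069 ]
small [0.4904 0.0226 0.079 ]
med [ 0.4525 -0.1636  0.089 ]
large [ 0.3725 -0.2938  0.099 ]
sS [ 0.6215 -0.2088  0.012 ]
sT [ 0.6278 -0.0112  0.012 ]
sM [0.4929 0.4101 0.012 ]
sL [0.3627 0.2984 0.012 ]
```

Call:
send_rows(
  steps=[
    [[1,-1,-40,0,0,0,60],[1,-1,-80,0,0,0,60],[1,-1,-120,0,0,0,60],[1,-1,-155,0,0,0,60],[1,-1,-180,0,0,0,60],[1,-1,-186,0,0,0,60],[1,-1,-186,0,0,0,60],[1,-1,-186,0,0,0,10],[1,-1,-186,0,0,0,10],[1,-1,-186,0,0,0,10],[1,-1,-186,0,0,0,10],[1,-1,-186,0,0,0,10]],
  ],
  squeeze=40,
)

```text
t: 3.18
position: [0.5024, -0.3966, 0.0479]
eef_rot: [3.071, 0.645, 0.004]
wrist_force: [0.5, 0.2, 6.0]
width: 0.0188
grasp_force: 39.2
```

Call:
send_rows(
  steps=[
    [[0,0,10,0,0,0,10],[0,0,40,0,0,0,10],[0,0,75,0,0,0,10],[8,25,100,0,0,0,10],[19,60,100,0,0,0,10],[31,95,100,0,0,0,10],[42,130,100,0,0,0,10],[53,165,100,0,0,0,10],[65,200,100,0,0,0,10],[76,235,100,0,0,0,10],[87,270,100,0,0,0,10],[98,305,100,0,0,0,10]],
  ],
)

```text
t: 4.18
position: [0.5994, -0.0886, 0.1464]
eef_rot: [3.074, 0.645, 0.001]
wrist_force: [-0.1, -0.4, 0.7]
width: 0.0185
grasp_force: 39.2
```

Call:
send_rows(
  steps=[
    [[12,35,0,0,0,0,10],[20,60,0,0,0,0,10],[26,79,0,0,0,0,10],[26,79,0,0,0,0,10],[26,79,0,0,0,0,10]],
  ],
)

```text
t: 4.6
position: [0.6252, -0.0105, 0.1459]
eef_rot: [3.073, 0.649, 0.0]
wrist_force: [0.0, -1.0, -0.2]
width: 0.0184
grasp_force: 39.2
```

Run:
```python
from h import *
im=look('saucer_tiny',0,'w2')
look('bottle_tiny',0,'w2b')
```

```text
4.6 [ 0.6252 -0.0105  0.1459] [3.073 0.649 0.   ] w 0.0184 cam [0.691 0.019 0.288]
call 0.72 [ 0.6302 -0.0133  0.0024] [326. 181.]
call 0.68 [ 0.636  -0.0116  0.0042] [327. 175.]
4.75 [ 0.6248 -0.0125  0.1456] [ 3.074  0.644 -0.   ] w 0.0182 cam [0.691 0.017 0.287]
call 0.69 [ 0.6296 -0.013   0.0967] [325. 216.]
call 0.66 [ 0.6372 -0.0066  0.1498] [320. 236.]
call 0.56 [ 0.6332 -0.0122  0.0017] [325. 176.]
```

View pics/w2.png

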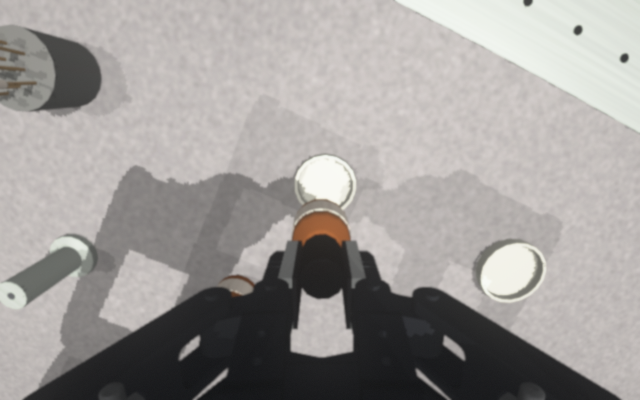

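Call:
send_rows(
  steps=[
    [[1,0,-35,0,0,0,10],[1,0,-65,0,0,0,10],[1,0,-82,0,0,0,10],[1,0,-90,0,0,0,10],[1,0,-95,0,0,0,10],[1,0,-95,0,0,0,10],[1,0,-95,0,0,0,10]],
  ],
)

```text
t: 5.48
position: [0.6271, -0.0119, 0.0516]
eef_rot: [3.074, 0.644, 0.004]
wrist_force: [-0.3, 0.5, -0.3]
width: 0.0181
grasp_force: 39.3
```

Call:
send_rows(
  steps=[
    [[0,0,-1,0,0,0,10],[0,0,-2,0,0,0,10],[0,0,-2,0,0,0,10]],
  ],
)

```text
t: 5.73
position: [0.6275, -0.0117, 0.0509]
eef_rot: [3.074, 0.645, 0.006]
wrist_force: [-1.8, -0.3, 9.2]
width: 0.0182
grasp_force: 40.3
```

Call:
send_rows(
  steps=[
    [[0,0,1,0,0,0,20],[0,0,1,0,0,0,30],[0,0,1,0,0,0,50],[0,0,1,0,0,0,60],[0,0,40,0,0,0,60],[0,0,80,0,0,0,60],[0,0,115,0,0,0,60],[-35,9,140,0,0,0,60],[-72,18,145,0,0,0,60],[-110,27,145,0,0,0,60],[-137,35,145,0,0,0,60],[-137,35,145,0,0,0,60]],
  ],
)

```text
t: 6.73
position: [0.4833, 0.0245, 0.1932]
eef_rot: [-3.073, -0.647, 0.007]
wrist_force: [-1.4, -0.5, -0.7]
width: 0.051
grasp_force: 0.0
```

Run:
```python
from h import *
im=look('bottle_small',0,'w3')
```

```text
6.73 [0.4833 0.0245 0.1932] [-3.073 -0.647  0.007] w 0.051 cam [0.55  0.054 0.335]
call 0.92 [0.4873 0.0216 0.0038] [326. 171.]
call 0.94 [0.4991 0.0262 0.0483] [327. 167.]
```

View pics/w3.png

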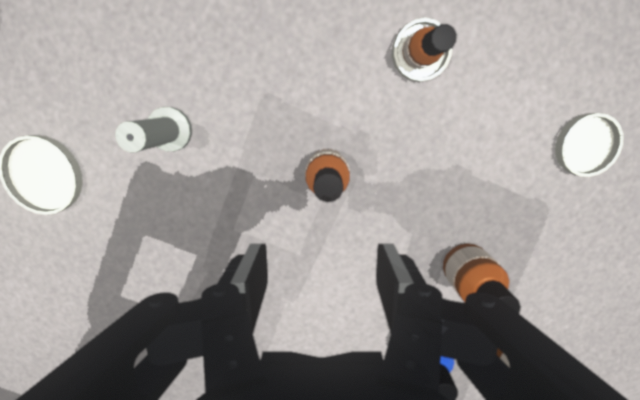

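Tiny stands inside its saucer, at about (425,45). The small bottle's cap top is at (328,187).

Run:
```python
from h import *
im=optics.get_image('wrist');s=state();print(s['position'])
print(dark(im,(328,185),.075,18),ray(im,(328,187),.079))
# sanity: same method, TCP axis point at that height
p=s['position'];print(proj(im,[p[0],p[1],.079]))
```

```text
[0.49042748 0.02337858 0.19347712]
(array([324. , 189.1]), 577, array([0.4936, 0.0225, 0.075 ]), (np.int64(311), np.int64(336), np.int64(176), np.int64(203))) [0.49740584 0.02073206 0.079     ]
[321.49317305 193.37925848]
```

Call:
send_rows(
  steps=[
    [[1,-1,-40,0,0,0,60],[1,-1,-80,0,0,0,60],[1,-1,-115,0,0,0,60],[1,-1,-133,0,0,0,60],[1,-1,-138,0,0,0,60],[1,-1,-138,0,0,0,60],[1,-1,-138,0,0,0,60],[1,-1,-138,0,0,0,10],[1,-1,-138,0,0,0,10],[1,-1,-138,0,0,0,10],[1,-1,-138,0,0,0,10],[1,-1,-138,0,0,0,10]],
  ],
  squeeze=45,
)

```text
t: 7.93
position: [0.4915, 0.0226, 0.0569]
eef_rot: [3.074, 0.645, 0.006]
wrist_force: [0.2, 0.5, 6.3]
width: 0.0235
grasp_force: 44.2
```

Call:
send_rows(
  steps=[
    [[0,0,10,0,0,0,10],[0,0,45,0,0,0,10],[0,0,80,0,0,0,10],[15,-25,105,0,0,0,10],[33,-58,110,0,0,0,10],[52,-92,110,0,0,0,10],[70,-125,110,0,0,0,10],[88,-158,110,0,0,0,10],[106,-190,110,0,0,0,10],[122,-218,110,0,0,0,10],[130,-232,110,0,0,0,10],[130,-232,110,0,0,0,10]],
  ],
)

```text
t: 8.93
position: [0.6215, -0.213, 0.1649]
eef_rot: [3.074, 0.64, 0.002]
wrist_force: [-0.1, 1.1, -0.7]
width: 0.0236
grasp_force: 44.5
```

Run:
```python
from h import *
im=look('saucer_small',0,'w4')
look('bottle_small',0,'w4b')
```

```text
8.93 [ 0.6215 -0.213   0.1649] [3.074e+00 6.400e-01 2.000e-03] w 0.0236 cam [ 0.687 -0.184  0.307]
call 0.67 [ 0.6246 -0.2173  0.0021] [326. 179.]
call 0.29 [ 0.621  -0.2134  0.1109] [321. 221.]
call 0.83 [ 0.631  -0.2107  0.0054] [323. 171.]
9.08 [ 0.6194 -0.2088  0.1651] [-3.074e+00 -6.450e-01  2.000e-03] w 0.0235 cam [ 0.686 -0.18   0.307]
call 0.61 [ 0.6165 -0.2133  0.1109] [326. 226.]
call 0.84 [ 0.6287 -0.206   0.1706] [324. 245.]
```

View pics/w4b.png

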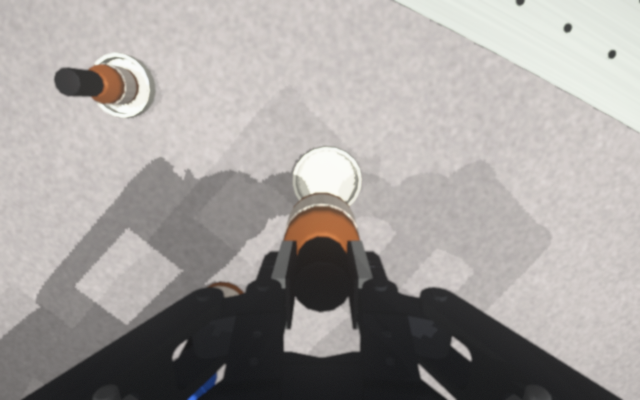

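The small bottle hangs upright above its saucer, whose centre is at (327,180). Next I'll compute the lateral offset from the rim ray.

Run:
```python
from h import *
im=optics.get_image('wrist');s=state();p=s['position'];print(p)
g=im['image'].min(2);m=(g>190).astype(np.uint8);n,l,st,c=cv2.connectedComponentsWithStats(m)
i=l[165,327];print(st[i]);
print(ray(im,(327,180),.012),proj(im,[p[0],p[1],.012]))
```

```text
[ 0.61979803 -0.20834762  0.16566125]
[ 294  147   68   59 2476]
[ 0.62365646 -0.21223063  0.012     ] [321.44917479 182.07519894]
```

Call:
send_rows(
  steps=[
    [[1,-1,-40,0,0,0,10],[1,-2,-75,0,0,0,10],[1,-2,-92,0,0,0,10],[1,-2,-100,0,0,0,10],[1,-2,-104,0,0,0,10],[1,-2,-105,0,0,0,10],[1,-2,-106,0,0,0,10],[1,-2,-106,0,0,0,10]],
  ],
)

```text
t: 9.95
position: [0.6222, -0.2117, 0.0609]
eef_rot: [3.073, 0.645, 0.004]
wrist_force: [-0.4, -0.0, -1.4]
width: 0.0231
grasp_force: 44.7
```

Call:
send_rows(
  steps=[
    [[0,0,-1,0,0,0,10],[0,0,-2,0,0,0,10],[0,0,-2,0,0,0,10]],
  ],
)

```text
t: 10.2
position: [0.6222, -0.2118, 0.06]
eef_rot: [3.073, 0.645, 0.005]
wrist_force: [-1.8, 0.5, 6.5]
width: 0.0233
grasp_force: 45.4
```

Call:
send_rows(
  steps=[
    [[0,0,1,0,0,0,20],[0,0,1,0,0,0,30],[0,0,1,0,0,0,50],[0,0,1,0,0,0,65],[0,0,40,0,0,0,65],[0,0,80,0,0,0,65],[0,0,115,0,0,0,65],[-35,9,145,0,0,0,65],[-72,20,145,0,0,0,65],[-110,30,145,0,0,0,65],[-148,40,145,0,0,0,65],[-169,46,145,0,0,0,65]],
  ],
)

```text
t: 11.2
position: [0.4479, -0.1641, 0.2023]
eef_rot: [-3.073, -0.645, 0.004]
wrist_force: [0.2, 0.2, 0.5]
width: 0.0552
grasp_force: 0.0
```

Call:
send_rows(
  steps=[
    [[0,0,0,0,0,0,65],[0,0,0,0,0,0,65]],
  ],
)

```text
t: 11.37
position: [0.4517, -0.1654, 0.2029]
eef_rot: [3.074, 0.645, 0.002]
wrist_force: [1.3, -0.5, 0.2]
width: 0.0556
grasp_force: 0.0
```

Run:
```python
from h import *
im=look('bottle_medium',0,'w5')
p=state()['position'];print(proj(im,[p[0],p[1],.089]))
```

```text
11.37 [ 0.4517 -0.1654  0.2029] [3.074e+00 6.450e-01 2.000e-03] w 0.0556 cam [ 0.518 -0.136  0.345]
call 0.76 [ 3.451e-01 -1.655e-01  1.000e-04] [284. 255.]
call 0.69 [ 0.3574 -0.163   0.0575] [280. 270.]
call 0.58 [ 0.46   -0.1649  0.0558] [324. 176.]
[322.61474131 192.29084908]
```

View pics/w5.png

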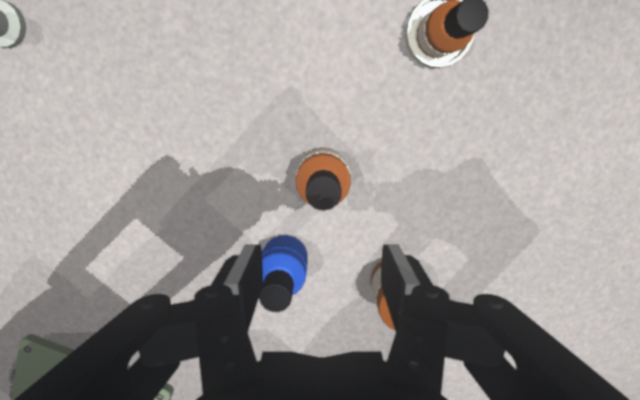

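Small stands in its saucer at (440,35). The medium amber cap at (323,190) is under the tool, and blue stays clear at (280,275).

Call:
send_rows(
  steps=[
    [[1,0,-40,0,0,0,65],[1,0,-80,0,0,0,65],[1,0,-115,0,0,0,65],[1,0,-133,0,0,0,65],[1,0,-138,0,0,0,65],[1,0,-138,0,0,0,65],[1,0,-138,0,0,0,65],[1,0,-138,0,0,0,15],[1,0,-138,0,0,0,15],[1,0,-138,0,0,0,15],[1,0,-138,0,0,0,15],[1,0,-138,0,0,0,15]],
  ],
  squeeze=55,
)

```text
t: 12.52
position: [0.4545, -0.1659, 0.066]
eef_rot: [3.072, 0.645, 0.005]
wrist_force: [0.3, 0.4, 5.6]
width: 0.0283
grasp_force: 54.2
```

Call:
send_rows(
  steps=[
    [[0,0,10,0,0,0,15],[0,0,45,0,0,0,15],[0,0,85,0,0,0,15],[2,25,115,0,0,0,15],[4,60,130,0,0,0,15],[6,96,130,0,0,0,15],[9,132,130,0,0,0,15],[11,168,130,0,0,0,15],[14,204,130,0,0,0,15],[16,240,130,0,0,0,15],[18,276,130,0,0,0,15],[20,312,130,0,0,0,15]],
  ],
)

```text
t: 13.52
position: [0.4728, 0.1482, 0.1948]
eef_rot: [3.074, 0.646, 0.001]
wrist_force: [1.0, -0.4, -1.1]
width: 0.0282
grasp_force: 54.6
```

Call:
send_rows(
  steps=[
    [[2,36,0,0,0,0,15],[5,72,0,0,0,0,15],[7,108,0,0,0,0,15],[10,144,0,0,0,0,15],[12,180,0,0,0,0,15],[15,216,0,0,0,0,15],[17,245,0,0,0,0,15],[18,264,0,0,0,0,15],[18,264,0,0,0,0,15],[18,264,0,0,0,0,15]],
  ],
)

```text
t: 14.35
position: [0.4907, 0.411, 0.194]
eef_rot: [3.073, 0.648, -0.001]
wrist_force: [-0.0, -0.3, -1.7]
width: 0.0283
grasp_force: 54.6
```

```bash
cat >> h.py <<'E'
def sauc(tag,n,px):
    im=look(n,0,tag);p=state()['position']
    g=im['image'].min(2);m=(g>190).astype(np.uint8);_,l,st,c=cv2.connectedComponentsWithStats(m)
    print('blob',st[l[px[1],px[0]]],'axis at rim z',proj(im,[p[0],p[1],.012]))
E
python3 - <<'E'
from h import *
sauc('w6','saucer_medium',(325,170)); print(np.round(state()['joint_pos'],2))
E
```

```text
14.35 [0.4907 0.411  0.194 ] [ 3.073e+00  6.480e-01 -1.000e-03] w 0.0283 cam [0.557 0.44  0.336]
call 0.92 [4.927e-01 4.170e-01 4.000e-04] [317. 169.]
call 0.81 [0.4996 0.4187 0.0057] [318. 163.]
blob [ 288  136   72   58 2546] axis at rim z [322.81539709 175.67951829]
[ 0.68  0.44  1.46 -0.    1.23  1.84]
```

View pics/w6.png

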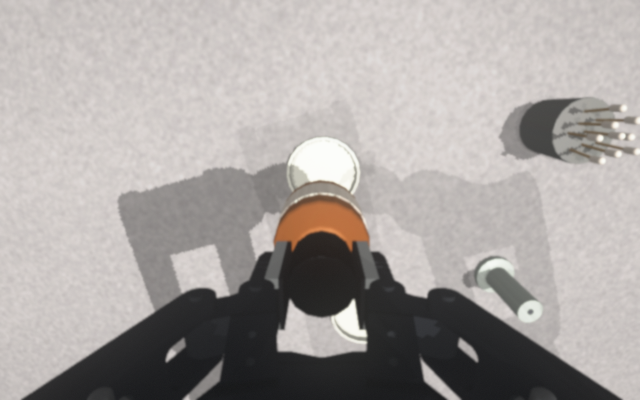

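Call:
send_rows(
  steps=[
    [[2,0,-40,0,0,0,15],[2,0,-80,0,0,0,15],[2,0,-105,0,0,0,15],[2,0,-117,0,0,0,15],[2,0,-122,0,0,0,15],[2,0,-124,0,0,0,15],[2,0,-125,0,0,0,15],[2,0,-125,0,0,0,15]],
  ],
)

```text
t: 15.17
position: [0.4943, 0.4111, 0.0712]
eef_rot: [-3.073, -0.645, -0.005]
wrist_force: [-0.9, -0.2, -0.8]
width: 0.0281
grasp_force: 54.6
```

Call:
send_rows(
  steps=[
    [[0,0,-1,0,0,0,15],[0,0,-2,0,0,0,15],[0,0,-3,0,0,0,15],[0,0,-3,0,0,0,15]],
  ],
)

```text
t: 15.5
position: [0.4941, 0.4113, 0.0691]
eef_rot: [-3.073, -0.645, -0.005]
wrist_force: [-2.2, -2.0, 7.9]
width: 0.0283
grasp_force: 55.8
```

Call:
send_rows(
  steps=[
    [[0,0,1,0,0,0,25],[0,0,1,0,0,0,40],[0,0,1,0,0,0,55],[0,0,1,0,0,0,75],[0,0,40,0,0,0,75],[0,0,80,0,0,0,75],[0,0,118,0,0,0,75],[-4,-25,145,0,0,0,75],[-10,-60,155,0,0,0,75],[-17,-98,155,0,0,0,75],[-24,-138,155,0,0,0,75],[-31,-178,155,0,0,0,75]],
  ],
)

```text
t: 16.5
position: [0.4615, 0.231, 0.2214]
eef_rot: [3.074, 0.647, 0.001]
wrist_force: [1.0, -0.5, 0.3]
width: 0.064
grasp_force: 0.0
```

Call:
send_rows(
  steps=[
    [[-7,-40,0,0,0,0,75],[-14,-80,0,0,0,0,75],[-21,-120,0,0,0,0,75],[-28,-160,0,0,0,0,75],[-35,-200,0,0,0,0,75],[-42,-240,0,0,0,0,75],[-49,-280,0,0,0,0,75],[-56,-320,0,0,0,0,75],[-63,-360,0,0,0,0,75],[-70,-400,0,0,0,0,75],[-77,-440,0,0,0,0,75],[-84,-480,0,0,0,0,75]],
  ],
)

```text
t: 17.5
position: [0.3773, -0.2494, 0.2214]
eef_rot: [3.074, 0.645, 0.001]
wrist_force: [1.4, 0.9, 0.1]
width: 0.064
grasp_force: 0.0
```

Call:
send_rows(
  steps=[
    [[-5,-30,0,0,0,0,75],[-8,-50,0,0,0,0,75],[-8,-50,0,0,0,0,75],[-8,-50,0,0,0,0,75],[-8,-50,0,0,0,0,75]],
  ],
)

```text
t: 17.92
position: [0.37, -0.2966, 0.2211]
eef_rot: [-3.073, -0.645, 0.0]
wrist_force: [0.3, -0.5, 0.2]
width: 0.0639
grasp_force: 0.0
```

Run:
```python
from h import *
im=look('bottle_large',0,'w7')
p=state()['position'];print(proj(im,[p[0],p[1],.099]))
im=optics.get_image('side');cv2.imwrite('pics/s7.png',im['image'][200:400,180:400])
```

```text
17.92 [ 0.37   -0.2966  0.2211] [-3.073 -0.645  0.   ] w 0.0639 cam [ 0.436 -0.268  0.363]
call 0.63 [ 0.3687 -0.2942  0.0005] [319. 168.]
call 0.57 [ 0.3769 -0.2902  0.0625] [318. 172.]
[321.17634259 190.65764381]
```

View pics/w7.png

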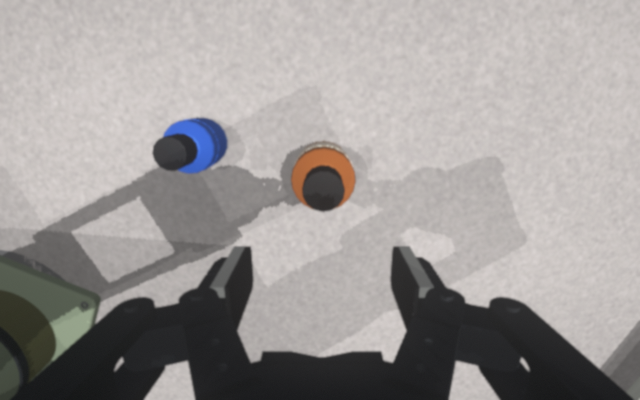

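View pics/s7.png

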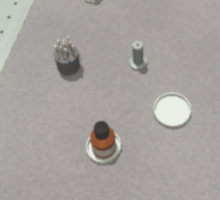

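Medium stands in its saucer, and the post and pot haven't moved. Large's cap at (323,189) is under the tool.

Call:
send_rows(
  steps=[
    [[0,0,-40,0,0,0,75],[0,0,-80,0,0,0,75],[0,0,-120,0,0,0,75],[0,0,-140,0,0,0,75],[0,0,-146,0,0,0,75],[0,0,-146,0,0,0,75],[0,0,-146,0,0,0,75],[0,0,-146,0,0,0,20],[0,0,-146,0,0,0,20],[0,0,-146,0,0,0,20],[0,0,-146,0,0,0,20],[0,0,-146,0,0,0,20]],
  ],
  squeeze=65,
)

```text
t: 19.12
position: [0.3711, -0.298, 0.0772]
eef_rot: [3.072, 0.645, 0.004]
wrist_force: [-0.5, 1.7, 6.3]
width: 0.0338
grasp_force: 64.2
```

Call:
send_rows(
  steps=[
    [[0,0,10,0,0,0,20],[0,0,45,0,0,0,20],[0,0,85,0,0,0,20],[0,0,118,0,0,0,20],[4,25,130,0,0,0,20],[9,60,130,0,0,0,20],[14,96,130,0,0,0,20],[18,132,130,0,0,0,20],[21,168,130,0,0,0,20],[24,204,130,0,0,0,20],[26,240,130,0,0,0,20],[27,276,130,0,0,0,20]],
  ],
)

```text
t: 20.12
position: [0.3968, -0.0198, 0.2058]
eef_rot: [3.074, 0.645, 0.002]
wrist_force: [0.7, -0.6, -3.8]
width: 0.0339
grasp_force: 66.2
```

Call:
send_rows(
  steps=[
    [[0,36,0,0,0,0,20],[-2,72,0,0,0,0,20],[-5,108,0,0,0,0,20],[-8,144,0,0,0,0,20],[-12,180,0,0,0,0,20],[-17,216,0,0,0,0,20],[-23,252,0,0,0,0,20],[-29,285,0,0,0,0,20],[-34,310,0,0,0,0,20],[-35,320,0,0,0,0,20],[-35,320,0,0,0,0,20],[-35,320,0,0,0,0,20]],
  ],
)

```text
t: 21.12
position: [0.3619, 0.2979, 0.2053]
eef_rot: [3.073, 0.647, -0.001]
wrist_force: [0.2, -0.8, -3.1]
width: 0.0337
grasp_force: 66.2
```

Run:
```python
from h import *
sauc('w8','saucer_large',(325,165)); print(np.round(state()['joint_pos'],2))
```

```text
21.12 [0.3619 0.2979 0.2053] [ 3.073e+00  6.470e-01 -1.000e-03] w 0.0337 cam [0.428 0.327 0.347]
call 0.72 [ 0.361   0.2934 -0.0006] [324. 173.]
call 0.56 [0.3765 0.3012 0.0029] [324. 157.]
blob [     0      0    640    399 146274] axis at rim z [321.86340693 172.93700919]
[ 0.66  0.17  1.84 -0.    1.13  1.82]
```

View pics/w8.png

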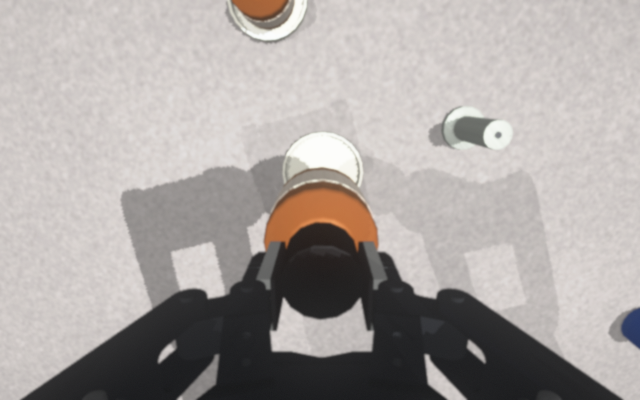

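Call:
send_rows(
  steps=[
    [[2,0,-40,0,0,0,20],[2,0,-80,0,0,0,20],[2,0,-105,0,0,0,20],[2,0,-117,0,0,0,20],[2,0,-122,0,0,0,20],[2,0,-124,0,0,0,20],[2,0,-124,0,0,0,20],[2,0,-124,0,0,0,20]],
  ],
)

```text
t: 21.93
position: [0.3652, 0.2988, 0.0825]
eef_rot: [-3.074, -0.644, -0.004]
wrist_force: [0.7, 0.6, -3.6]
width: 0.0344
grasp_force: 66.2
```

Call:
send_rows(
  steps=[
    [[0,0,-1,0,0,0,20],[0,0,-2,0,0,0,20],[0,0,-3,0,0,0,20],[0,0,-3,0,0,0,20]],
  ],
)

```text
t: 22.27
position: [0.3651, 0.2993, 0.0803]
eef_rot: [-3.073, -0.645, -0.005]
wrist_force: [-1.6, -1.4, 8.3]
width: 0.0336
grasp_force: 67.6
```

Call:
send_rows(
  steps=[
    [[0,0,1,0,0,0,30],[0,0,1,0,0,0,45],[0,0,1,0,0,0,60],[0,0,1,0,0,0,75],[0,0,40,0,0,0,75],[0,0,80,0,0,0,75],[0,0,118,0,0,0,75],[0,-20,150,0,0,0,75],[0,-55,160,0,0,0,75],[0,-95,160,0,0,0,75],[0,-135,160,0,0,0,75],[0,-175,160,0,0,0,75]],
  ],
)

```text
t: 23.27
position: [0.3639, 0.1221, 0.2388]
eef_rot: [3.074, 0.648, 0.002]
wrist_force: [0.6, -1.1, 1.0]
width: 0.0645
grasp_force: 0.0
```

Call:
send_rows(
  steps=[
    [[0,-40,0,0,0,0,75],[0,-80,0,0,0,0,75],[0,-120,0,0,0,0,75],[0,-160,0,0,0,0,75],[0,-200,0,0,0,0,75],[0,-240,0,0,0,0,75],[0,-280,0,0,0,0,75],[0,-320,0,0,0,0,75],[0,-340,0,0,0,0,75],[0,-340,0,0,0,0,75]],
  ],
)

```text
t: 24.1
position: [0.3644, -0.2203, 0.2382]
eef_rot: [3.074, 0.638, -0.0]
wrist_force: [-0.1, 0.9, 0.2]
width: 0.0641
grasp_force: 0.0
```

Run:
```python
from h import *
a=optics.get_image('top')['image'][140:290,190:490];b=optics.get_image('side')['image'][120:380,220:400]
a=cv2.resize(a,None,fx=1.5,fy=1.5,interpolation=2);b=cv2.resize(b,None,fx=1.7,fy=1.7,interpolation=2)
o=np.zeros((max(a.shape[0],b.shape[0]),a.shape[1]+b.shape[1],3),np.uint8);o[:a.shape[0],:a.shape[1]]=a;o[:b.shape[0],a.shape[1]:]=b
cv2.imwrite('pics/end.png',o)
```

```text
(no output)
```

View pics/end.png

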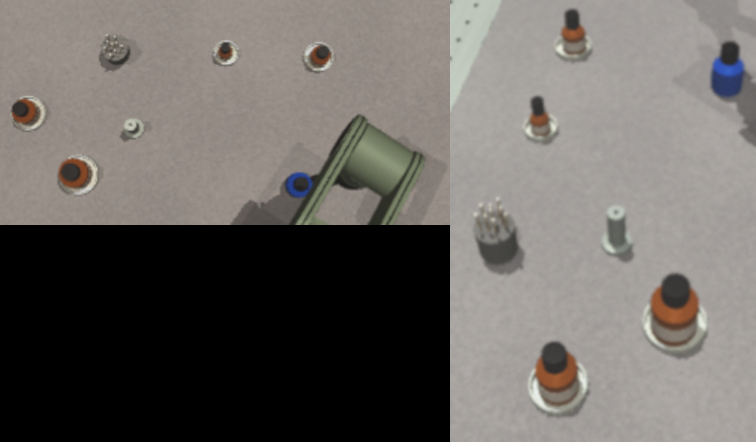

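All four bottles stand upright inside their saucers, and the post, pot and blue look-alike are where they were.

```bash
python3 -c "
from station import ticket
print(ticket.hand_in())"
```

```text
the job is handed in; nothing more can be done
None
```

The job is handed in: all four amber bottles stand upright in their matching saucers, placed smallest to largest in about 24 s, and the post, swab pot and blue look-alike were left where they were.

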